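# Hang up the sanitised instruments

### The job

Each sanitiser box has its own timer standing in front of it: one timer has run down to zero, the other is still running. Open the box whose time is up, lift its basket out with the instrument in it and hang it by its handle on both prongs of the hook stand, and leave that lid standing fully open. Keep the other box shut until its time is up, and do not turn the timers or push the thermometer and the cream tube about.

Things in the scene. Friction and masses are not known exactly. Their poses are not given: they have to be found in the camera images.
- box_1: white bench sanitiser box with a hinged lid, outer 160 (x) x 92 (y) x 88 mm high without the lid, walls and floor 5 mm; fixed. Origin: centre of its underside; x points to its back (hinge side), z up. Its front faces the robot
- box_2: white bench sanitiser box with a hinged lid, outer 160 (x) x 92 (y) x 88 mm high without the lid, walls and floor 5 mm; fixed. Origin: centre of its underside; x points to its back (hinge side), z up. Its front faces the robot
- lid_1 (a joint): opening angle of the lid of box_1: 0 shut, 1.75 fully open (leaning back a little past upright); a stiff hinge, it stays where it is left
- lid_2 (a joint): the same for box_2
- lid_1_tab (a point): middle of the grey lip handle on the front edge of the lid of box_1: 30 mm wide (y), 9 mm thick, standing out 32 mm beyond the lid's edge; 181 mm from the hinge line and 6.5 mm above it when shut
- lid_1_hinge (a point): middle of the hinge line of the lid of box_1, at the top of the box's back wall; the hinge line runs along the box's y axis
- box_1_front (a point): foot of the front wall of box_1, at its middle
- lid_2_tab (a point): middle of the grey lip handle on the front edge of the lid of box_2: 30 mm wide (y), 9 mm thick, standing out 32 mm beyond the lid's edge; 181 mm from the hinge line and 6.5 mm above it when shut
- lid_2_hinge (a point): middle of the hinge line of the lid of box_2, at the top of the box's back wall; the hinge line runs along the box's y axis
- box_2_front (a point): foot of the front wall of box_2, at its middle
- basket_1: steel wire basket in box_1, tweezers lying in it; 136 (x) x 66 (y) mm, rim 24 mm high, 110 g. Origin: centre of its underside; x along its length and handle, z up. A fixed upright wire handle arches over it end to end: top bar 5 mm thick, straight for 100 mm, centre line 66 mm above the underside, black grip sleeve 40 mm long, 12 mm thick at its middle
- basket_2: steel wire basket in box_2, a thin steel extractor tool lying in it; 136 (x) x 66 (y) mm, rim 24 mm high, 110 g. Origin: centre of its underside; x along its length and handle, z up. A fixed upright wire handle arches over it end to end: top bar 5 mm thick, straight for 100 mm, centre line 66 mm above the underside, black grip sleeve 40 mm long, 12 mm thick at its middle
- basket_1_bar (a point): middle of the grip sleeve of basket_1; axes as the basket's
- basket_2_bar (a point): middle of the grip sleeve of basket_2; axes as the basket's
- tweezers: steel tweezers, 12 x 123 x 9 mm, lying in basket_1
- comedone_tool: thin steel extractor tool, 6 x 122 x 6 mm, lying in basket_2
- timer_1: white session timer 62 x 62 mm, 36 mm high with its blue round knob (32 mm across), standing in front of one of the two boxes, which it belongs to; fixed. Origin: centre of its underside
- timer_1_knob (a joint): angle of the knob of timer_1: 0 = run down to zero: the white line on the knob's top points along the timer's own +x, at the small black mark, towards the box behind it; a timer still running reads 1.4 or more, turned counterclockwise seen from above
- timer_2: white session timer 62 x 62 mm, 36 mm high with its blue round knob (32 mm across), standing in front of one of the two boxes, which it belongs to; fixed. Origin: centre of its underside
- timer_2_knob (a joint): angle of the knob of timer_2: 0 = run down to zero: the white line on the knob's top points along the timer's own +x, at the small black mark, towards the box behind it; a timer still running reads 1.4 or more, turned counterclockwise seen from above
- hook_stand: stand of bent steel rod, base 124 (x) x 112 (y) x 10 mm, fixed. Origin: centre of underside. Two upturned prongs (rod 6 mm, centre lines at y = -34 and +34 mm) point along its -x: uprights at x = +48 mm, tips at x = -25 mm; rod tops 157.5 mm high in the dip at x = 0, 172 mm at the black-capped tips, 170 mm next to the uprights
- hook_seat (a point): where the middle of a hung handle bar rests: over the dip, midway between the prongs, 160 mm above the worktop; axes as the stand's, so the hung bar lies along its y. The basket comes in from the tip side, the prongs passing between handle bar and basket rim, and is let down
- thermometer: bystander: white pen-shaped skin thermometer, 20 x 148 x 14 mm, lying between the timers
- cream_tube: bystander: squeeze tube with blue cap lying down, 49 x 134 x 32 mm

How it is judged:
By the outcome, as a careful person would: the job done as asked, in the order asked, and still so for the second after the job is handed in, with the robot touching nothing.
It also fails if it takes over 56 s, if anything falls off the work surface, if the arm or the gripper's body presses on something with over 40 N, if the wrist force passes 120 N, or if a joint passes its speed limit or range.

### The arm

A 7-joint arm with a two-finger parallel gripper is mounted at the origin on a cart in front of the work surface, level with it; the furniture and walls round the work are solid. World frame = base frame: x ahead of the robot, y to its left, z up, the work surface at z = 0. Lengths are in m, angles in rad, forces in N, time in s.
With the tool pointing down it reaches from about 0.4 to 0.85 m from the base axis. Payload 4.5 kg.
Tool frame: the origin (TCP) lies between the finger pads; the fingertips stand 11 mm ahead of it and the grasp point (between the pads) lies 8 mm behind it (r.tip_reach is the distance from the TCP to the fingertips, in m); x points along the fingers, y is the direction in which the jaws open and shut, and the axes are right-handed (so a half turn about x gives the same grasp; the last joint's range is limited). The gripper opens to 88 mm and grips with 3 to 60 N. Pads are 18 mm wide; open, the fingers measure 123 mm over their backs; the gripper's body (75 mm by 187 mm) begins 45 mm behind the grasp point.
Start: joints at [-1.083, 0.689, -0.195, 1.565, 0.157, 0.902, -0.215], TCP at [0.274, 0.562, 0.215] pointing down, gripper open.
Joint ranges: [-3.01, 3.01], [-0.46, 2.08], [-1.47, 1.51], [0.13, 2.56], [-1, 4.14], [0.04, 2.09], [-2.66, 2.66]. Speed limits (rad/s): [2.57, 2.57, 3.14, 3.14, 3.14, 3.14, 3.14].

### API

Orientations are given as a unit quaternion [x, y, z, w].
In Python, from plant import r gives the robot as it stands.
- The arm moves only by the tool drive_tool, never from a script. Its argument "deltas" is a list of rows, each a list of 3 entries, a list of its own where there are three numbers: the turn, a rotation vector about the tool's x, y, z in degrees, then the shift along the tool's x, y, z in cm, then the finger opening in cm, from 0 to 8.81. A call has 1 to 12 rows; each row shifts and turns the commanded pose from where the row before left it, along the tool's axes as they then stand; what a row does not reach is not made up. A row lasts 1/12 s, in which the tool goes at most 41.7 mm and 7.16 degrees, less where a joint would pass 70% of its speed; a pose out of reach is approached as far as the arm can. A call is refused whole if a number of a shift passes 4.17 or a number of a turn 7.16, either way. A call with a gripper value outside its range is refused whole. The fingers move at their own pace and stop on an object; "force" is the grip in N (left out, the last holds). Time passes only in rows, so rows that do not move let the fingers close. It gives the time, the measured TCP pose, the force and the opening at its end, in the units of the state.
- r.get_state(): the state, without advancing time (a new reading comes with each control period).
- r.snapshot(name): name is "scene" or "top"; returns a dict with "color" (420x560x3 uint8, red, green, blue), "fov_y" (degrees; the focal length in pixels is half the picture's height over the tangent of half this angle, whatever the lens; pixels are square), "cx", "cy" (the principal point, pixels), "extrinsics" (4x4, takes a point from world to camera coordinates). Camera axes: x right, y up, looking along -z (the intrinsics and any distortion apply to the point x, -y, -z); pixel columns grow to the right and rows downward; lengths in m; the calibration is good to about 2 mm. A picture is of the moment at which its call begins. There is no depth.
- r.finish_job(): hands the job in, once; it reports no verdict.
The state is a dict: "clock": time; "q": joint angles; "qd": joint speeds; "joint_torque": joint torques, N m; "tool_pos": TCP position; "eef_rot": TCP orientation; "contact_force": force on the tool from outside, world axes, zero at the start; "moment": the same for the moment, N m; "opening": opening from 0.0 (shut) to 1.0 (fully open).
Only numpy, scipy, OpenCV 4.12 (cv2) and the standard library are available. Lean on these libraries where they do the work, as an engineer would, in place of code of your own. Each camera call takes 0.05 s, during which the arm holds its last target. There are 200 camera calls.

## Working session

There is one attempt and no reset: what is moved stays moved. The work goes in short steps, Python scripts to look and compute and a tool call to move; the robot and the scene stay as the last step left them, time stands still between calls to the robot, and variables do not carry over. Pictures are saved under pics/ and viewed, about 8 in all and at most 12, crops included, and the job is handed in when it is done.

Besides the shell and the picture viewer there is one more tool, called after ">>>" as name(argument=value, ...) on one line, values as JSON. drive_tool: Moves the arm, as the interface text tells. Its arguments: {"type":"object","properties":{"deltas":{"type":"array","items":{"type":"array"}},"force":{"type":"number"}},"required":["deltas"]}

```bash
mkdir -p pics; ls
python3 - <<'E'
from plant import r
import cv2,numpy as np
for n in("scene","top"):
    s=r.snapshot(n); cv2.imwrite(f"pics/{n}0.png",s["color"][:,:,::-1]); np.savez(f"{n}0.npz",**s)
    print(n,[k for k in s],s["fov_y"],s["cx"],s["cy"]);print(np.round(s["extrinsics"],4).tolist())
    if "distortion" in s: print(s["distortion"])
print(r.get_state())
E
```

```text
pics
scene ['color', 'fov_y', 'cx', 'cy', 'extrinsics'] 44.91941357802863 287.17339953142664 206.1688616615756
[[0.8971, -0.4413, -0.0238, -0.4228], [0.2139, 0.3865, 0.8971, -0.2129], [-0.3867, -0.8099, 0.4411, -0.7869], [0.0, 0.0, 0.0, 1.0]]
top ['color', 'fov_y', 'cx', 'cy', 'extrinsics'] 48.60337818754821 281.6011477778856 205.2722946996173
[[-0.0044, -0.9999, -0.011, 0.0491], [0.9944, -0.0056, 0.1057, -0.5191], [-0.1058, -0.0104, 0.9943, -0.9335], [0.0, 0.0, 0.0, 1.0]]
{'clock': 0.1, 'q': array([-1.08316595,  0.6898826 , -0.19454212,  1.56617928,  0.15729691,
        0.9025421 , -0.21509409]), 'qd': array([-0.00181352, -0.00191929, -0.00047306, -0.004739  , -0.00141975,
       -0.00043391,  0.00050593]), 'joint_torque': array([-2.73656718e-03, -5.28502214e+01, -1.27098005e+00, -1.53838170e+01,
       -5.24495181e-02,  2.00567745e-03,  4.46022875e-05]), 'tool_pos': array([0.27378097, 0.56119133, 0.21461796]), 'eef_rot': array([ 0.15848359,  0.68907861, -0.15961408,  0.68889546]), 'contact_force': array([-0.51406353, -0.1373236 ,  0.24728818]), 'moment': array([-0.03525997,  0.01535772, -0.05576409]), 'opening': 1.000639093098787}
```

View pics/scene0.png

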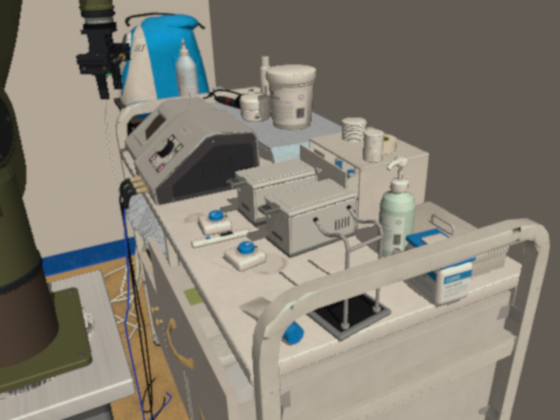

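View pics/top0.png

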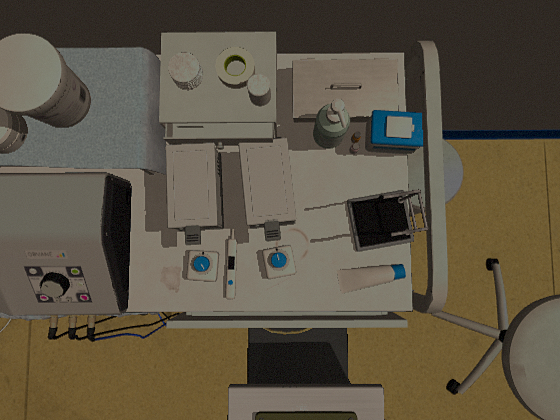

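```bash
cat > h.py <<'E'
import numpy as np,cv2
def load(n): return dict(np.load(n+".npz"))
def ray(s,u,v):
    f=210/np.tan(np.radians(float(s["fov_y"]))/2); E=s["extrinsics"]
    d=np.array([(u-s["cx"])/f,-(v-s["cy"])/f,-1.]); R=E[:3,:3]
    return -R.T@E[:3,3], R.T@d
def onz(s,u,v,z):
    c,d=ray(s,u,v); return c+d*(z-c[2])/d[2]
def proj(s,p):
    f=210/np.tan(np.radians(float(s["fov_y"]))/2); E=s["extrinsics"]
    q=E[:3,:3]@np.asarray(p)+E[:3,3]; return s["cx"]-f*q[0]/q[2], s["cy"]+f*q[1]/q[2]
def tri(s1,a,s2,b):
    c1,d1=ray(s1,*a);c2,d2=ray(s2,*b)
    t=np.linalg.lstsq(np.c_[d1,-d2],c2-c1,rcond=None)[0]
    p,q=c1+d1*t[0],c2+d2*t[1]; return (p+q)/2,np.linalg.norm(p-q)
def snap(name,tag):
    from plant import r
    s=r.snapshot(name); np.savez(tag+".npz",**s); return s
def crop(s,x0,x1,y0,y1,k,out):
    im=np.clip(s["color"][y0:y1,x0:x1,::-1].astype(float)*1.3,0,255).astype(np.uint8)
    cv2.imwrite(out,cv2.resize(im,None,fx=k,fy=k,interpolation=cv2.INTER_CUBIC))
E
python3 - <<'E'
from h import *
crop(load("top0"),155,305,130,290,3.7,"pics/c1.png")
t=cv2.imread("pics/top0.png")[175:260,290:440]; s=cv2.imread("pics/scene0.png")[190:340,270:420]
a=cv2.resize(t,None,fx=4,fy=4,interpolation=2);b=cv2.resize(s,None,fx=4,fy=4,interpolation=2)
b=b[:, :]; im=np.zeros((600,800,3),np.uint8)
a=cv2.resize(t[:, 30:130],None,fx=4,fy=4,interpolation=2); b=cv2.resize(s[:, 20:120],None,fx=4,fy=4,interpolation=2)
im[:340,:400]=a; im[:,400:]=b; cv2.imwrite("pics/c2.png",cv2.convertScaleAbs(im,alpha=1.6))
E
```

```text
(no output)
```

View pics/c1.png

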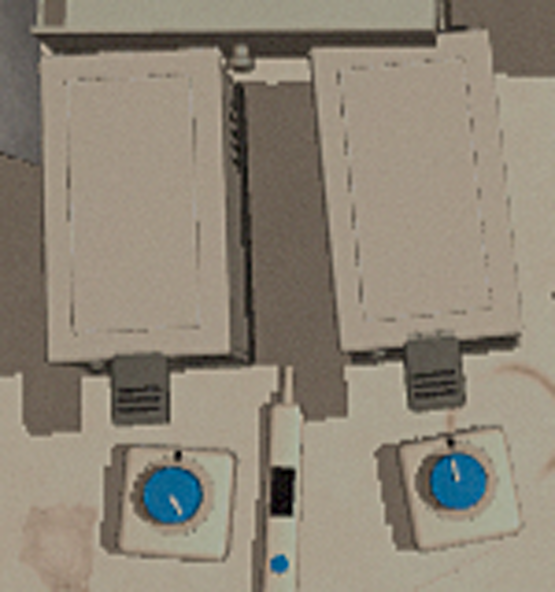

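View pics/c2.png

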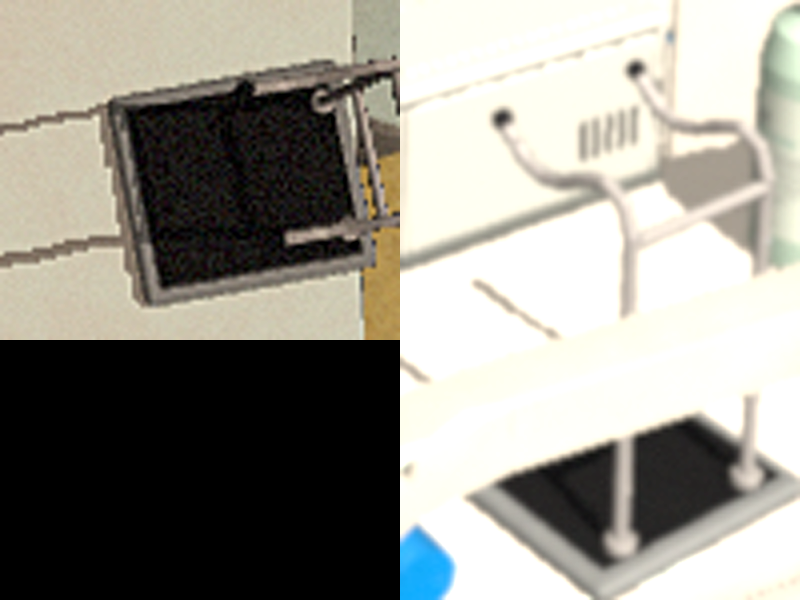

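Run:
```python
from h import *
np.set_printoptions(precision=4,suppress=True)
T=load("top0");S=load("scene0")
c1=lambda u,v:(155+(u+.5)/3.7-.5,130+(v+.5)/3.7-.5); c2=lambda u,v:(320+u/4,175+v/4)
print("lid2 FL FR BL BR");L=[onz(T,*c1(*p),.101) for p in [(342,350),(520,335),(312,50),(488,32)]];print(np.array(L))
f=(L[0]+L[1])/2;b=(L[2]+L[3])/2;print("yaw",np.degrees(np.arctan2(*(b-f)[1::-1])),np.linalg.norm(b-f),np.linalg.norm(L[0]-L[1]))
print("tab corners",np.array([onz(T,*c1(*p),.099) for p in [(410,410),(465,405),(405,340),(460,336)]]))
print("lid1",np.array([onz(T,*c1(*p),.101) for p in [(48,362),(230,355)]]))
print("knob",onz(T,*c1(459,482),.036), "thermo top", onz(T,*c1(289,370),.01),onz(T,*c1(300,410),.014))
B=np.array([onz(T,*c2(*p),.010) for p in [(110,100),(148,305),(375,265),(335,62)]]);print("base",B,B.mean(0))
print("tipB(+x)",tri(T,c2(243,90),S,(348.75,207.2)),"tipA",tri(T,c2(277,238),S,(315.75,219.5)))
for p in[(380.7,197.5),c2(277,238)]: print(onz(T,*p,.17))
print("tips in scene z=.17",onz(S,348.75,207.2,.169),onz(S,315.75,219.5,.169))
import scipy.spatial.transform as t
print(t.Rotation.from_quat([0.15848359,0.68907861,-0.15961408,0.68889546]).as_matrix())
```

```text
lid2 FL FR BL BR
[[0.4757 0.1116 0.101 ]
 [0.4829 0.02   0.101 ]
 [0.6331 0.1278 0.101 ]
 [0.6421 0.0356 0.101 ]]
yaw 5.741765185171619 0.159099053760653 0.09182399192161848
tab corners [[0.4448 0.0767 0.099 ]
 [0.4472 0.0485 0.099 ]
 [0.4808 0.0793 0.099 ]
 [0.4827 0.0509 0.099 ]]
lid1 [[0.4703 0.263  0.101 ]
 [0.4734 0.1692 0.101 ]]
knob [0.4073 0.0528 0.036 ] thermo top [0.4705 0.1493 0.01  ] [0.4477 0.1425 0.014 ]
base [[ 0.5316 -0.0921  0.01  ]
 [ 0.4242 -0.1097  0.01  ]
 [ 0.4444 -0.2281  0.01  ]
 [ 0.5511 -0.2108  0.01  ]] [ 0.4878 -0.1602  0.01  ]
tipB(+x) (array([ 0.5188, -0.1307,  0.1678]), np.float64(0.003338690926903884)) tipA (array([ 0.4528, -0.1432,  0.1684]), np.float64(0.0017131832406993908))
[ 0.517  -0.1293  0.17  ]
[ 0.4519 -0.1425  0.17  ]
tips in scene z=.17 [ 0.5193 -0.1329  0.169 ] [ 0.4531 -0.1444  0.169 ]
[[-0.0006  0.4383  0.8988]
 [-0.0015  0.8988 -0.4383]
 [-1.     -0.0016  0.0001]]
```

Right-hand box (box_2, y≈0.07): its timer's line points at the mark, so its time is up. The left timer is still running. Prong tips found at (0.519,-0.131) and (0.453,-0.143), giving a seat at about (0.489,-0.161). I'll rise, turn and go over the lid tab, which I'll grip across its width.

>>> drive_tool(deltas=[[[-5.3, 0, 0], [-3, 0, 0], 6], [[-5.3, 0, 0], [-3, 0, 0], 6], [[-5.3, 0, 0], [-3, 0, 0], 6], [[-5.3, 0, 0], [-3, 0, 0], 6], [[-5.3, 0, 0], [-3, 0, 0], 6], [[-5.3, 0, 0], [0, -2, 0.5], 6], [[0, 0, 0], [0, -4, 1], 6], [[0, 0, 0], [0, -4, 1], 6], [[0, 0, 0], [0, -4, 1], 6], [[0, 0, 0], [0, -4, 1], 6], [[0, 0, 0], [0, -4, 1], 6], [[0, 0, 0], [0, -4, 1], 6]])

```text
clock: 1.1
tool_pos: [0.3632, 0.3068, 0.365]
eef_rot: [-0.036, 0.706, 0.036, 0.706]
contact_force: [1.0, -0.5, -0.3]
opening: 0.685
```

>>> drive_tool(deltas=[[[0, 0, 0], [0, -3.6, 1], 5], [[0, 0, 0], [0, -3.6, 1], 5], [[0, 0, 0], [0, -3.6, 1], 5], [[0, 0, 0], [0, -3.6, 1], 5], [[0, 0, 0], [0, -3.6, 1], 5], [[0, 0, 0], [2, -2.5, 1], 5], [[0, 0, 0], [3, -1, 0], 5], [[0, 0, 0], [3, 0, 0], 5], [[0, 0, 0], [3, 0, 0], 5], [[0, 0, 0], [3, 0, 0], 5], [[0, 0, 0], [0, 0, 0], 5], [[0, 0, 0], [0, 0, 0], 5]])

```text
clock: 2.1
tool_pos: [0.4435, 0.101, 0.2247]
eef_rot: [-0.036, 0.707, 0.036, 0.705]
contact_force: [-0.6, -1.1, 0.0]
opening: 0.57
```

>>> drive_tool(deltas=[[[0, 0, 0], [0, -2, 0.75], 5], [[0, 0, 0], [0, -1.9, 0.75], 5], [[0, 0, 0], [2, 0, 0], 5], [[0, 0, 0], [2, 0, 0], 5], [[0, 0, 0], [2, 0, 0], 5], [[0, 0, 0], [2, 0, 0], 5], [[0, 0, 0], [0, 0, 0], 5], [[0, 0, 0], [0, 0, 0], 5]])

```text
clock: 2.77
tool_pos: [0.4642, 0.0643, 0.1464]
eef_rot: [-0.036, 0.706, 0.036, 0.707]
contact_force: [-0.1, -0.2, -0.1]
opening: 0.57
```

Run:
```python
from h import *
s=snap("scene","s1");t=snap("top","t1")
im=np.zeros((600,800,3),np.uint8)
f=lambda s,x,y:np.clip(cv2.resize(s["color"][y:y+150,x:x+100,::-1],(400,600),interpolation=2)*1.3,0,255)
im[:,:400]=f(s,205,120); im[:,400:]=f(t,225,130); cv2.imwrite("pics/g1.png",im)
```

```text
(no output)
```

View pics/g1.png

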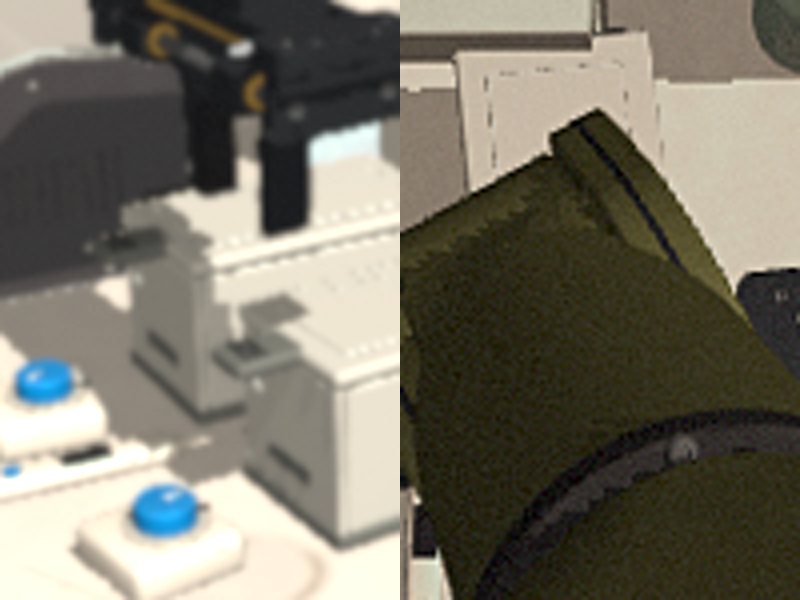

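Run:
```python
from h import *
S=load("s1");p=np.array([.4642,.0643,.1354]);y=np.array([-.1,.995,0])
print(proj(S,p+.03*y),proj(S,p-.03*y),"tab",proj(S,(.462,.0637,.099)),proj(S,(.446,.062,.099)))
```

```text
(np.float64(259.31739010903516), np.float64(183.62045843053923)) (np.float64(275.17021405004743), np.float64(194.34210488948722)) tab (np.float64(266.9173908064508), np.float64(206.5210603740154)) (np.float64(259.60505380819893), np.float64(208.66931331629823))
```

>>> drive_tool(deltas=[[[0, 0, 0], [2, 0, -0.1], 5], [[0, 0, 0], [1.5, 0, -0.1], 5], [[0, 0, 0], [1.0, 0, 0], 5], [[0, 0, 0], [0.5, 0, 0], 5], [[0, 0, 0], [0, 0, 0], 5]])

```text
clock: 3.28
tool_pos: [0.4619, 0.064, 0.0957]
eef_rot: [-0.036, 0.706, 0.036, 0.706]
contact_force: [0.6, -0.1, -0.6]
opening: 0.568
```

The seen fingertips are about 16 px higher than projected. I'll check again before gripping.

Run:
```python
from h import *
from plant import r
print(r.tip_reach, r.get_state()["tool_pos"])
S=snap("scene","s2");p=np.array([.4619,.064,.0847]);y=np.array([-.1,.995,0])
print(proj(S,p+.03*y),proj(S,p-.03*y))
crop(S,215,325,130,230,6,"pics/g2.png")
```

```text
0.011 [0.46193121 0.0639564  0.0956996 ]
(np.float64(259.539237453269), np.float64(207.44133317688156)) (np.float64(275.05099538117264), np.float64(219.07076887278168))
```

View pics/g2.png

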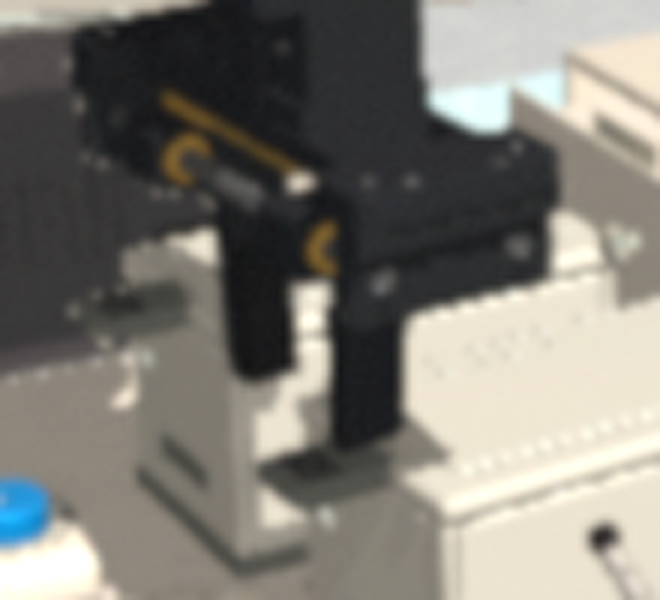

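>>> drive_tool(deltas=[[[0, 0, 0], [0, 0, 0], 2], [[0, 0, 0], [0, 0, 0], 2], [[0, 0, 0], [0, 0, 0], 2], [[0, 0, 0], [0, 0, 0], 2], [[0, 0, 0], [0, 0, 0], 2], [[0, 0, 0], [0, 0, 0], 2]], force=40)

```text
clock: 3.83
tool_pos: [0.4615, 0.0638, 0.0954]
eef_rot: [-0.036, 0.706, 0.036, 0.706]
contact_force: [0.5, 0.7, -0.4]
opening: 0.228
```

Run:
```python
from h import *
from plant import r
S=load("scene0");p=np.array([0.27378,0.56119,0.2036]);y=np.array([.438,.899,0])
print("start tips",proj(S,p+.05*y),proj(S,p-.05*y))
a=S["color"][20:130,60:150,::-1];b=snap("scene","s3")["color"][130:240,215:325,::-1]
im=np.hstack([cv2.resize(x,(400,int(400*x.shape[0]/x.shape[1])),interpolation=2)[:400] for x in(a,b)])
cv2.imwrite("pics/g3.png",np.clip(im*1.5,0,255).astype(np.uint8))
```

```text
start tips (np.float64(119.49930945162549), np.float64(101.91929010386224)) (np.float64(107.24903677068573), np.float64(112.68694587790243))
```

View pics/g3.png

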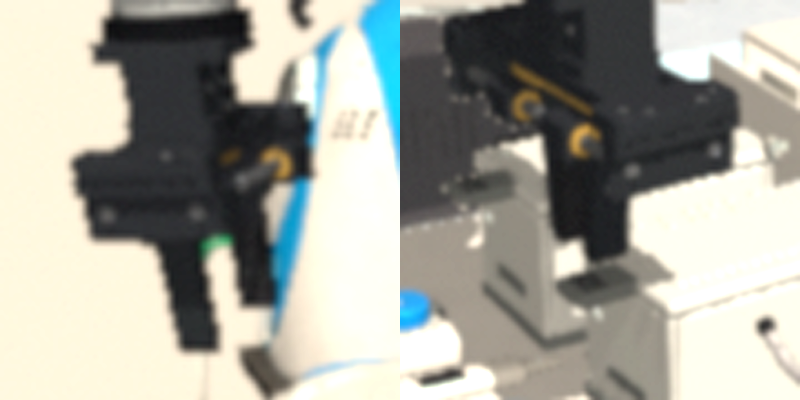

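Closing met no tab. The start picture and this one agree that the real fingertips stand about 33 mm above the reported z. I'll touch the tab lightly to calibrate that.

>>> drive_tool(deltas=[[[0, 0, 0], [0.8, 0, 0], 2], [[0, 0, 0], [0.3, 0, 0], 2], [[0, 0, 0], [0, 0, 0], 2]])

```text
clock: 4.13
tool_pos: [0.4608, 0.0637, 0.0833]
eef_rot: [-0.036, 0.707, 0.036, 0.706]
contact_force: [0.0, 0.3, -0.4]
opening: 0.223
```

>>> drive_tool(deltas=[[[0, 0, 0], [0.3, 0, 0], 2], [[0, 0, 0], [0.1, 0, 0], 2], [[0, 0, 0], [0, 0, 0], 2]])

```text
clock: 4.38
tool_pos: [0.4612, 0.0638, 0.08]
eef_rot: [-0.036, 0.706, 0.036, 0.706]
contact_force: [-0.6, 0.4, -0.5]
opening: 0.233
```

>>> drive_tool(deltas=[[[0, 0, 0], [0.3, 0, 0], 2], [[0, 0, 0], [0, 0, 0], 2]])

```text
clock: 4.55
tool_pos: [0.4613, 0.0638, 0.077]
eef_rot: [-0.036, 0.706, 0.036, 0.706]
contact_force: [0.3, 0.2, -0.0]
opening: 0.227
```

>>> drive_tool(deltas=[[[0, 0, 0], [0.3, 0, 0], 2], [[0, 0, 0], [0, 0, 0], 2]])

```text
clock: 4.72
tool_pos: [0.4616, 0.0638, 0.0756]
eef_rot: [-0.036, 0.706, 0.036, 0.707]
contact_force: [-3.1, -1.0, 17.0]
opening: 0.229
```

>>> drive_tool(deltas=[[[0, 0, 0], [0.2, 0, 0], 2], [[0, 0, 0], [0, 0, 0], 2]])

```text
clock: 4.88
tool_pos: [0.4616, 0.0638, 0.0751]
eef_rot: [-0.036, 0.705, 0.036, 0.707]
contact_force: [-5.9, 0.3, 36.0]
opening: 0.228
```

>>> drive_tool(deltas=[[[0, 0, 0], [0.2, 0, 0], 2], [[0, 0, 0], [0, 0, 0], 2]])

```text
clock: 5.05
tool_pos: [0.4617, 0.0638, 0.0746]
eef_rot: [-0.036, 0.705, 0.036, 0.708]
contact_force: [-8.4, -0.6, 55.1]
opening: 0.226
```

Contact at reported TCP z≈0.0758 gives an offset of about 34 mm (real z = reported + 0.034). I'll lift off, open, go down by that much and grip.

>>> drive_tool(deltas=[[[0, 0, 0], [-1.2, 0, 0], 5], [[0, 0, 0], [0, 0, 0], 5], [[0, 0, 0], [0, 0, 0], 5], [[0, 0, 0], [0, 0, 0], 5], [[0, 0, 0], [0, 0, 0], 5], [[0, 0, 0], [1.2, 0, 0], 5], [[0, 0, 0], [0.9, 0, 0], 5], [[0, 0, 0], [0, 0, 0], 5]])

```text
clock: 5.72
tool_pos: [0.4602, 0.0636, 0.0594]
eef_rot: [-0.036, 0.707, 0.036, 0.705]
contact_force: [-0.0, -0.3, -1.1]
opening: 0.567
```

>>> drive_tool(deltas=[[[0, 0, 0], [0, 0, 0], 2], [[0, 0, 0], [0, 0, 0], 2], [[0, 0, 0], [0, 0, 0], 2], [[0, 0, 0], [0, 0, 0], 2], [[0, 0, 0], [0, 0, 0], 2]], force=45)

```text
clock: 6.13
tool_pos: [0.4615, 0.0641, 0.0615]
eef_rot: [-0.036, 0.706, 0.036, 0.706]
contact_force: [-0.5, 0.1, -0.0]
opening: 0.33
```

>>> drive_tool(deltas=[[[0, 0, 0], [-1.97, 0, 0.18], 2], [[0, 0, 0], [-1.93, 0, 0.39], 2], [[0, 0, 0], [-1.88, 0, 0.6], 2], [[0, 0, 0], [-1.8, 0, 0.8], 2], [[0, 0, 0], [0, 0, 0], 2]])

```text
clock: 6.55
tool_pos: [0.4825, 0.0663, 0.1396]
eef_rot: [-0.035, 0.705, 0.036, 0.707]
contact_force: [-1.0, 2.0, 0.2]
opening: 0.334
```

>>> drive_tool(deltas=[[[0, 0, 0], [-1.71, 0, 1], 2], [[0, 0, 0], [-1.59, 0, 1.17], 2], [[0, 0, 0], [-1.45, 0, 1.34], 2], [[0, 0, 0], [-1.3, 0, 1.49], 2], [[0, 0, 0], [-1.13, 0, 1.62], 2], [[0, 0, 0], [-0.95, 0, 1.73], 2], [[0, 0, 0], [0, 0, 0], 2]])

```text
clock: 7.13
tool_pos: [0.5655, 0.0749, 0.2189]
eef_rot: [-0.035, 0.706, 0.036, 0.707]
contact_force: [-3.6, 1.2, 4.7]
opening: 0.334
```

>>> drive_tool(deltas=[[[0, 0, 0], [-0.75, 0, 1.82], 2], [[0, 0, 0], [-0.55, 0, 1.9], 2], [[0, 0, 0], [-0.34, 0, 1.94], 2], [[0, 0, 0], [-0.12, 0, 1.97], 2], [[0, 0, 0], [0.09, 0, 1.97], 2], [[0, 0, 0], [0.3, 0, 1.95], 2], [[0, 0, 0], [0.2, 0, 0.6], 2], [[0, 0, 0], [0, 0, 0], 2]])

```text
clock: 7.8
tool_pos: [0.6852, 0.0872, 0.231]
eef_rot: [-0.036, 0.706, 0.036, 0.706]
contact_force: [-2.3, 0.8, 11.3]
opening: 0.33
```

>>> drive_tool(deltas=[[[0, 0, 0], [0.15, 0, 0.7], 2], [[0, 0, 0], [0, 0, 0], 2]])

```text
clock: 7.97
tool_pos: [0.6854, 0.0871, 0.2307]
eef_rot: [-0.036, 0.711, 0.035, 0.702]
contact_force: [-20.5, -2.1, 27.6]
opening: 0.331
```

>>> drive_tool(deltas=[[[0, 0, 0], [0.15, 0, 0.5], 2], [[0, 0, 0], [0, 0, 0], 2]])

```text
clock: 8.13
tool_pos: [0.6863, 0.0872, 0.2302]
eef_rot: [-0.037, 0.714, 0.035, 0.699]
contact_force: [-32.1, -3.9, 37.0]
opening: 0.329
```

>>> drive_tool(deltas=[[[0, 0, 0], [-0.2, 0, -1], 5], [[0, 0, 0], [0, 0, 0], 5], [[0, 0, 0], [0, 0, 0], 5], [[0, 0, 0], [0, 0, 0], 5], [[0, 0, 0], [-3, 0, 0], 5], [[0, 0, 0], [-3.5, 0, 0], 5], [[0, 0, 0], [-3.5, 0, -1], 5], [[0, 0, 0], [0, -3, -2], 5], [[0, 0, 0], [0, -3.5, -2], 5], [[0, 0, 0], [0, -3.5, -2], 5], [[0, 0, 0], [0, -3.5, -2], 3.5], [[0, 0, 0], [0, -3.5, -2], 3.5]])

```text
clock: 9.13
tool_pos: [0.5942, -0.0954, 0.3283]
eef_rot: [-0.036, 0.706, 0.036, 0.706]
contact_force: [-0.3, -1.4, 1.1]
opening: 0.439
```

>>> drive_tool(deltas=[[[0, 0, 0], [0, -3.5, -2], 3.5], [[0, 0, 0], [0, -3.5, -2], 3.5], [[0, 0, 0], [0, -3.5, -2], 3.5], [[0, 0, 0], [0, -3.5, -2], 3.5], [[0, 0, 0], [0, -3.5, -1], 3.5], [[0, 0, 0], [0, 0, 0], 3.5]])

```text
clock: 9.63
tool_pos: [0.5191, -0.2877, 0.3279]
eef_rot: [-0.033, 0.708, 0.028, 0.705]
contact_force: [-0.1, -0.1, 0.7]
opening: 0.398
```

Run:
```python
from h import *
s=snap("scene","s4");t=snap("top","t4")
im=np.zeros((600,800,3),np.uint8)
f=lambda s,x,y:np.clip(cv2.resize(s["color"][y:y+150,x:x+100,::-1],(400,600),interpolation=2)*1.3,0,255)
im[:,:400]=f(s,255,110); im[:,400:]=f(t,225,110); cv2.imwrite("pics/g4.png",im)
```

View pics/g4.png

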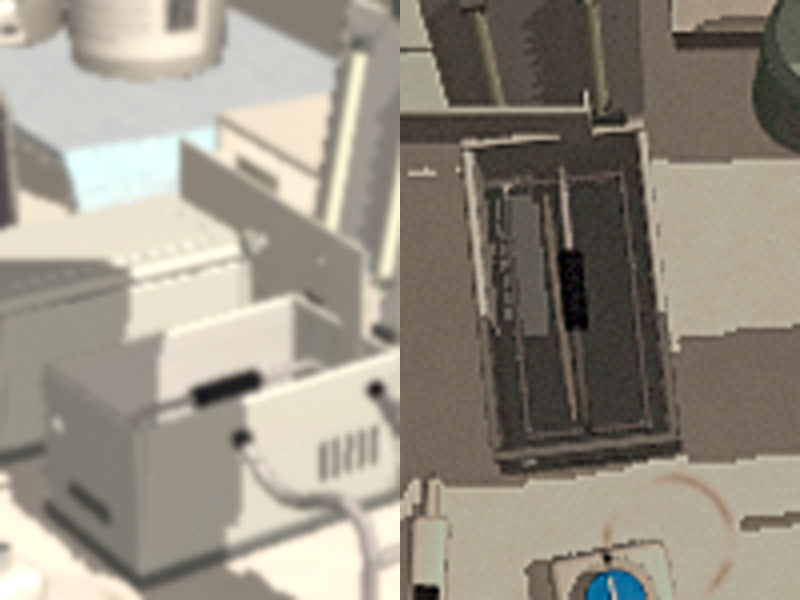

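Run:
```python
from h import *
T=load("t4");S=load("s4")
print(tri(T,(268-.4,182.5-.4),S,(311.75-.4,206.5-.4)),onz(T,267.6,182.1,.074))
a,b=onz(T,225+170.5/4,110+250/4,.074),onz(T,225+177/4,110+330/4,.074);print(a,b)
# bar ends: upper (564,170), lower (582,430)
a,b=onz(T,225+164/4,110+185/4,.071),onz(T,225+181/4,110+400/4,.071);d=a-b;print("bar yaw",np.degrees(np.arctan2(d[1],d[0])))
from plant import r
from scipy.spatial.transform import Rotation as R
s=r.get_state();print(s["tool_pos"],R.from_quat(s["eef_rot"]).as_matrix().round(3))
```

```text
(array([0.5623295 , 0.07300405, 0.07175674]), np.float64(0.0027928611371051135)) [0.56069403 0.07349181 0.074     ]
[0.57993646 0.07341845 0.074     ] [0.53992415 0.07026001 0.074     ]
bar yaw 4.395353278703044
[ 0.52235789 -0.27907494  0.3280648 ] [[-0.001 -0.097  0.995]
 [-0.     0.995  0.097]
 [-1.    -0.    -0.001]]
```

>>> drive_tool(deltas=[[[0, 0, 0], [0, 2.5, 0.5], 2.8], [[0, 0, 0], [0, 3.5, 0.7], 2.8], [[0, 0, 0], [0, 3.5, 0.75], 2.8], [[0, 0, 0], [0, 3.5, 0.75], 2.8], [[0, 0, 0], [0, 3.5, 0.75], 2.8], [[0, 0, 0], [0, 3.5, 0.75], 2.8], [[0, 0, 0], [0, 3.5, 0.75], 2.8], [[0, 0, 0], [0, 3.5, 0.75], 2.8], [[0, 0, 0], [0, 3.5, 0.75], 2.8], [[0, 0, 0], [0, 2.5, 0.5], 2.8], [[0, 0, 0], [0, 1.2, 0.3], 2.8], [[0, 0, 0], [0, 0, 0], 2.8]])

```text
clock: 10.73
tool_pos: [0.5602, 0.0761, 0.3288]
eef_rot: [-0.038, 0.706, 0.04, 0.706]
contact_force: [-0.1, -0.0, -0.3]
opening: 0.318
```

>>> drive_tool(deltas=[[[0, 0, 0], [3, 0, 0], 2.8], [[0, 0, 0], [4, 0, 0], 2.8], [[0, 0, 0], [4, 0, 0], 2.8], [[0, 0, 0], [3, 0, 0], 2.8], [[0, 0, 0], [2, 0, 0], 2.8], [[0, 0, 0], [1, 0, 0], 2.8], [[0, 0, 0], [0, 0, 0], 2.8]])

```text
clock: 11.32
tool_pos: [0.5591, 0.0687, 0.157]
eef_rot: [-0.036, 0.708, 0.035, 0.705]
contact_force: [-0.1, -0.4, 0.7]
opening: 0.318
```

>>> drive_tool(deltas=[[[0, 0, 0], [2.5, 0.45, 0.2], 2.8], [[0, 0, 0], [2.5, 0, 0], 2.8], [[0, 0, 0], [2, 0, 0], 2.8], [[0, 0, 0], [1, 0, 0], 2.8], [[0, 0, 0], [0, 0, 0], 2.8]])

```text
clock: 11.73
tool_pos: [0.5617, 0.0747, 0.0785]
eef_rot: [-0.036, 0.707, 0.035, 0.706]
contact_force: [0.3, 0.1, 0.2]
opening: 0.319
```

>>> drive_tool(deltas=[[[0, 0, 0], [1, -0.1, 0], 2.8], [[0, 0, 0], [1, 0, 0], 2.8], [[0, 0, 0], [1, 0, 0], 2.8], [[0, 0, 0], [0.5, 0, 0], 2.8], [[0, 0, 0], [0.5, 0, 0], 2.8], [[0, 0, 0], [0, 0, 0], 2.8]])

```text
clock: 12.23
tool_pos: [0.5615, 0.0745, 0.0382]
eef_rot: [-0.036, 0.707, 0.036, 0.706]
contact_force: [0.0, 0.3, -0.1]
opening: 0.322
```

>>> drive_tool(deltas=[[[0, 0, 0], [0, 0, 0], 0], [[0, 0, 0], [0, 0, 0], 0], [[0, 0, 0], [0, 0, 0], 0], [[0, 0, 0], [0, 0, 0], 0], [[0, 0, 0], [0, 0, 0], 0]], force=30)

```text
clock: 12.65
tool_pos: [0.5624, 0.0744, 0.0394]
eef_rot: [-0.036, 0.706, 0.036, 0.706]
contact_force: [0.3, -0.1, 0.4]
opening: 0.121
```

>>> drive_tool(deltas=[[[0, 0, 0], [-0.5, 0, 0], 0], [[0, 0, 0], [-1, 0, 0], 0], [[0, 0, 0], [-1.5, 0, 0], 0], [[0, 0, 0], [-1.5, 0, 0], 0], [[0, 0, 0], [-1.5, 0, 0], 0], [[0, 0, 0], [-1.5, 0, 0], 0], [[0, 0, 0], [-1.5, 0, 0], 0], [[0, 0, 0], [-1.5, 0, 0], 0], [[0, 0, 0], [-1, 0, 0], 0], [[0, 0, 0], [0, 0, 0], 0]])

```text
clock: 13.48
tool_pos: [0.5634, 0.0749, 0.1567]
eef_rot: [-0.035, 0.705, 0.036, 0.708]
contact_force: [0.2, 0.1, -0.6]
opening: 0.123
```

Run:
```python
from h import *
s=snap("scene","s5")
crop(s,235,385,110,230,5,"pics/g5.png")
from plant import r
print(r.get_state()["tool_pos"],r.get_state()["contact_force"],r.get_state()["opening"])
```

```text
[0.56268611 0.07466199 0.15534589] [-0.01582518 -0.56083515 -1.51590171] 0.12221049197272889
```

View pics/g5.png

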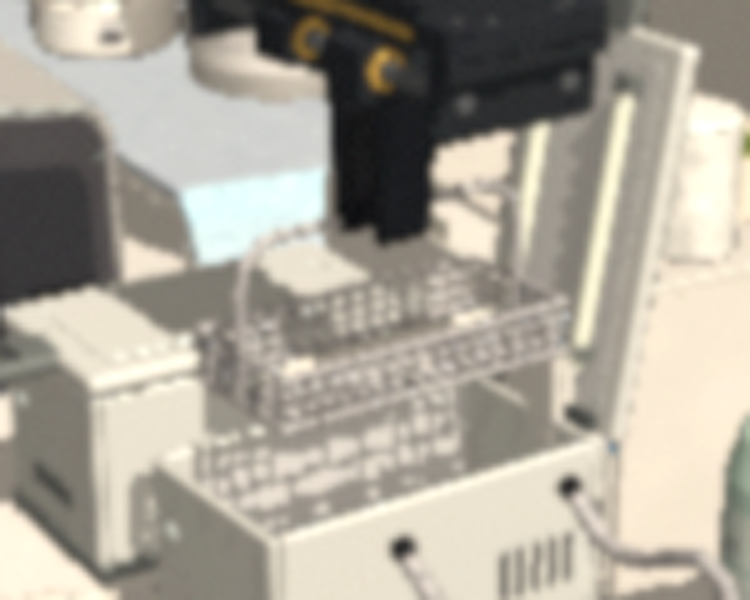

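>>> drive_tool(deltas=[[[-2.1, 0, 0], [0, 0, -0.7], 0], [[-2.1, 0, 0], [0, -0.5, -1.2], 0], [[0, 0, 0], [0, -1.2, -1.8], 0], [[0, 0, 0], [0, -2, -1.8], 0], [[0, 0, 0], [0, -2, -1.8], 0], [[0, 0, 0], [0, -2, -1.5], 0], [[0, 0, 0], [0.2, -2, -1.2], 0], [[0, 0, 0], [0.2, -2, -0.8], 0], [[0, 0, 0], [0, -1.5, -0.6], 0], [[0, 0, 0], [0, -0.9, 0], 0], [[0, 0, 0], [0, 0, 0], 0], [[0, 0, 0], [0, 0, 0], 0]])

```text
clock: 14.53
tool_pos: [0.4741, -0.0826, 0.1498]
eef_rot: [-0.061, 0.704, 0.062, 0.704]
contact_force: [1.8, 1.1, -2.0]
opening: 0.125
```

Run:
```python
from h import *
s=snap("scene","s6");t=snap("top","t6")
im=np.zeros((600,800,3),np.uint8)
f=lambda s,x,y:np.clip(cv2.resize(s["color"][y:y+150,x:x+100,::-1],(400,600),interpolation=2)*1.3,0,255)
im[:,:400]=f(s,265,140); im[:,400:]=f(t,310,120); cv2.imwrite("pics/g6.png",im)
from plant import r
from scipy.spatial.transform import Rotation as R
s=r.get_state();print(s["tool_pos"],R.from_quat(s["eef_rot"]).as_matrix().round(3),s["contact_force"])
```

```text
[ 0.47426187 -0.0815558   0.14996288] [[ 0.    -0.176  0.984]
 [ 0.001  0.984  0.176]
 [-1.     0.001  0.   ]] [-0.16642289  0.28266523 -0.69438513]
```

View pics/g6.png

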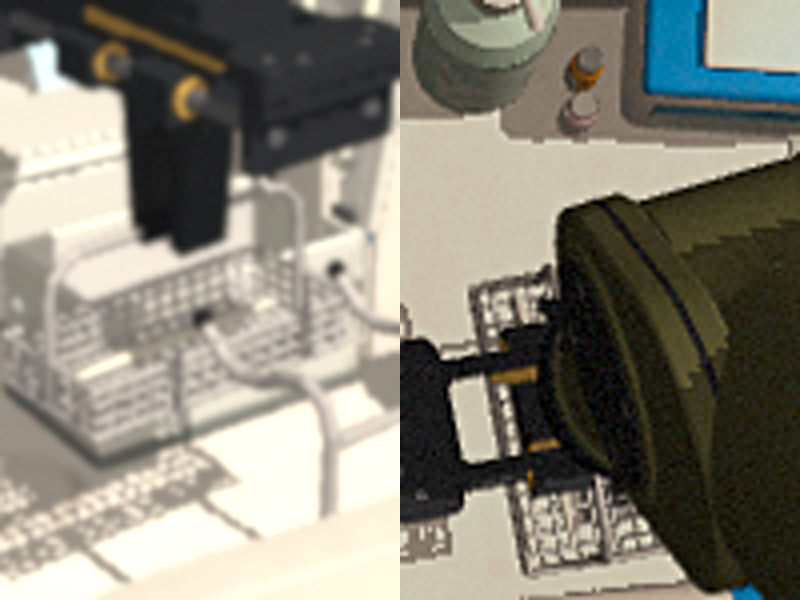

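Run:
```python
from h import *
S=load("s6");u=np.array([.984,.176,0])
for z in(.176,.182,.188):
  c=np.array([.4735,-.0825,z]);print(z,proj(S,c-.05*u),proj(S,c),proj(S,c+.05*u))
print("seen left ~(287.5,200.7) right ~(331,186.7)")
for p in[(.5188,-.1307,.168),(.4528,-.1432,.168)]: print(proj(S,p))
```

```text
0.176 (np.float64(283.31683840128505), np.float64(205.89923797036258)) (np.float64(308.20648988410295), np.float64(197.33906116935344)) (np.float64(331.5677142159846), np.float64(189.30454888592539))
0.182 (np.float64(283.21314573770707), np.float64(202.4665867420059)) (np.float64(308.1861462893393), np.float64(193.98796209999432)) (np.float64(331.6208208753004), np.float64(186.03161704601297))
0.188 (np.float64(283.1087618611031), np.float64(199.0110535356908)) (np.float64(308.16567140801226), np.float64(190.61523684875704)) (np.float64(331.6742596675262), np.float64(182.73821605231845))
seen left ~(287.5,200.7) right ~(331,186.7)
(np.float64(347.73448001721204), np.float64(207.2811918991425))
(np.float64(315.1996882749685), np.float64(219.80260515567716))
```

>>> drive_tool(deltas=[[[0, 0, 0], [-0.2, -0.6, 0], 0], [[0, 0, 0], [0, -1.2, 0], 0], [[0, 0, 0], [0, -1.2, 0], 0], [[0, 0, 0], [0, -1.2, 0], 0], [[0, 0, 0], [0, -1.2, 0], 0], [[0, 0, 0], [0, -1.2, 0], 0], [[0, 0, 0], [0, -1, 0], 0], [[0, 0, 0], [0, -0.5, 0], 0], [[0, 0, 0], [0, 0, 0], 0], [[0, 0, 0], [0, 0, 0], 0]])

```text
clock: 15.47
tool_pos: [0.488, -0.1628, 0.152]
eef_rot: [-0.061, 0.704, 0.062, 0.704]
contact_force: [0.2, 0.0, -1.6]
opening: 0.122
```

>>> drive_tool(deltas=[[[0, 0, 0], [0.6, 0.15, 0], 0], [[0, 0, 0], [0.6, 0, 0], 0], [[0, 0, 0], [0.6, 0, 0], 0], [[0, 0, 0], [0.3, 0, 0], 0], [[0, 0, 0], [0, 0, 0], 0]])

```text
clock: 15.88
tool_pos: [0.487, -0.161, 0.1301]
eef_rot: [-0.062, 0.705, 0.062, 0.704]
contact_force: [-0.1, -0.1, -1.9]
opening: 0.123
```

>>> drive_tool(deltas=[[[0, 0, 0], [0.3, 0, 0], 0], [[0, 0, 0], [0, 0, 0], 0]])

```text
clock: 16.05
tool_pos: [0.4879, -0.1614, 0.1279]
eef_rot: [-0.062, 0.704, 0.062, 0.704]
contact_force: [-0.4, 0.5, -0.8]
opening: 0.124
```

Run:
```python
from h import *
s=snap("scene","s7"); crop(s,280,420,150,270,5,"pics/g7.png")
```

```text
(no output)
```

View pics/g7.png

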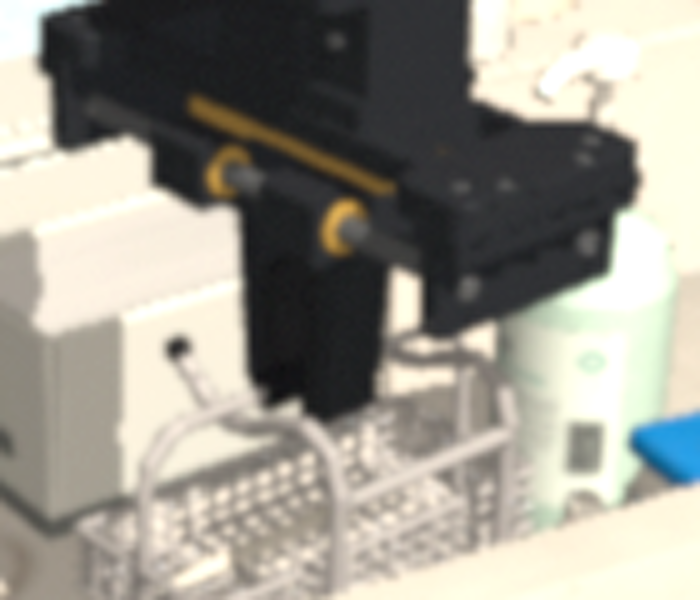

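The bar is over the dip, between tip and upright, with the near prong passing under it. I'll lower it to contact.

>>> drive_tool(deltas=[[[0, 0, 0], [0.2, 0, 0], 0], [[0, 0, 0], [0, 0, 0], 0]])

```text
clock: 16.27
tool_pos: [0.488, -0.1615, 0.1274]
eef_rot: [-0.062, 0.704, 0.061, 0.705]
contact_force: [-2.6, 1.2, 11.8]
opening: 0.12
```

>>> drive_tool(deltas=[[[0, 0, 0], [0.2, 0, 0], 0], [[0, 0, 0], [0, 0, 0], 0]])

```text
clock: 16.43
tool_pos: [0.4882, -0.1615, 0.1269]
eef_rot: [-0.062, 0.704, 0.061, 0.705]
contact_force: [-6.6, 1.6, 27.0]
opening: 0.12
```

>>> drive_tool(deltas=[[[0, 0, 0], [-0.3, 0, 0], 0], [[0, 0, 0], [0, 0, 0], 1.2], [[0, 0, 0], [0, 0, 0], 1.5], [[0, 0, 0], [0, 0, 0], 2], [[0, 0, 0], [0, 0, 0], 2.6], [[0, 0, 0], [0, 0, 0], 2.6], [[0, 0, 0], [0, 0, 0], 2.6]])

```text
clock: 17.02
tool_pos: [0.4877, -0.1615, 0.1268]
eef_rot: [-0.062, 0.705, 0.062, 0.704]
contact_force: [0.1, -0.7, 0.1]
opening: 0.299
```

>>> drive_tool(deltas=[[[0, 0, 0], [-0.5, 0, 0], 2.6], [[0, 0, 0], [-1, 0, 0], 2.6], [[0, 0, 0], [-2, 0, 0], 2.6], [[0, 0, 0], [-3, 0, 0], 2.6], [[0, 0, 0], [-4, 0, 0], 2.6], [[0, 0, 0], [-4, 0, 0], 2.6], [[0, 0, 0], [-4, 0, 0], 2.6], [[0, 0, 0], [0, 3, -2], 2.6], [[0, 0, 0], [0, 3, -2], 2.6], [[0, 0, 0], [0, 3, -1], 2.6], [[0, 0, 0], [0, 0, 0], 2.6]])

```text
clock: 17.93
tool_pos: [0.4195, -0.0766, 0.3135]
eef_rot: [-0.064, 0.704, 0.065, 0.704]
contact_force: [-0.5, 1.0, -0.8]
opening: 0.297
```

Run:
```python
from h import *
s=snap("scene","s8");t=snap("top","t8")
im=np.zeros((600,800,3),np.uint8)
f=lambda s,x,y,w,h,W,H:np.clip(cv2.resize(s["color"][y:y+h,x:x+w,::-1],(W,H),interpolation=2)*1.3,0,255)
im[:,:500]=f(s,240,120,150,180,500,600); im[:525,500:]=f(t,240,90,200,350,300,525)[:525]; cv2.imwrite("pics/g8.png",im)
```

```text
(no output)
```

View pics/g8.png

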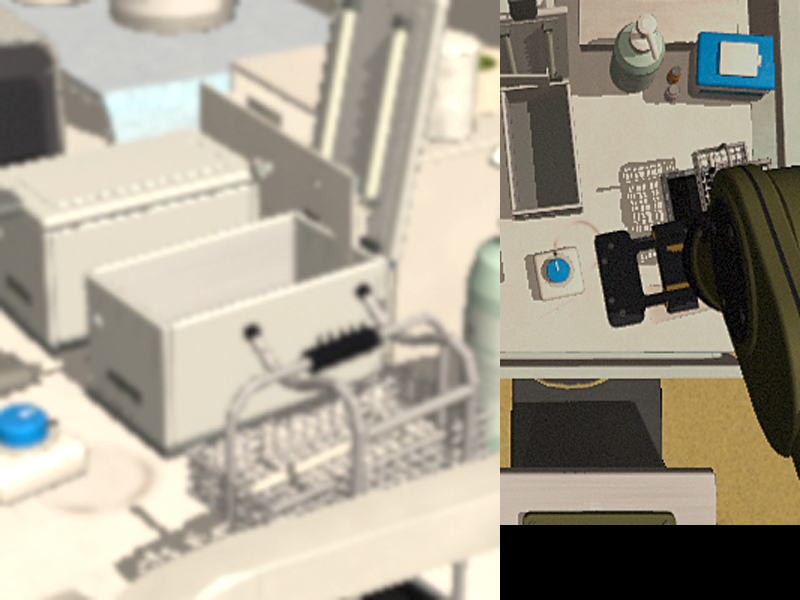

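Run:
```python
from h import *
from plant import r
S=load("s8");ux=np.array([.995,.1,0]);uy=np.array([-.1,.995,0]);H=np.array([.6405,.082,.088])-.046*uy
for ph in(1.55,1.65,1.75):
  for t in(0,.013):
    ps=[proj(S,H+rr*(-np.cos(ph)*ux+np.sin(ph)*np.array([0,0,1]))+t*(np.sin(ph)*ux+np.cos(ph)*np.array([0,0,1]))) for rr in np.linspace(.03,.16,40)]
    ps=np.array(ps);i=np.argsort(ps[:,1]);print(ph,t,"u at v=120,150:",np.interp([120,150],ps[i,1],ps[i,0]).round(1))
g=cv2.cvtColor(S["color"],cv2.COLOR_RGB2GRAY);print("row120",g[120,355:385],"row150",g[150,350:380])
s2=snap("scene","s9");print("change",np.abs(s2["color"][190:300,290:390].astype(int)-S["color"][190:300,290:390]).mean())
```

```text
1.55 0 u at v=120,150: [357.  356.4]
1.55 0.013 u at v=120,150: [362.4 361.6]
1.65 0 u at v=120,150: [363.5 360.4]
1.65 0.013 u at v=120,150: [368.7 365.4]
1.75 0 u at v=120,150: [369.8 364.2]
1.75 0.013 u at v=120,150: [374.9 369.2]
row120 [116 113 113 115 116 116 117 117 116 115 118 121 122 123 128 140 164 184
 181 155 113  96  95  95  96  96  95  96  95  95] row150 [ 95  96  96 104 132 170 186 172 137 118 116 120 124 121 122 139 163 171
 162 157 169 180 189 196 201 205 204 199 194 194]
change 0.41284848484848485
```

The lid's edge matches 1.75 rad (seen at u≈370–374.5 in row 120, predicted 369.8–374.9), and the basket is still. Handing in.

```bash
python3 -c "
from plant import r
print(r.finish_job())"
```

```text
the job is handed in; nothing more can be done
None
```

I handed the job in at about 18 s. box_2's basket hangs by its handle on both prongs with its tool still in it, and that lid is fully open. The right-hand timer had run down to zero; the left one was still running, so box_1 stayed shut.

- **Lid:** I gripped it by its tab and swung it to its stop. In the last picture its edge matches 1.75 rad.
- **Basket:** The bar touched the prongs at about 159 mm by my reading, close to the expected 160 mm. After I let go it hung level and did not move between the last two pictures.
- **Neighbours:** box_1's lid was shut in the last picture. The arm met contact only at the tab, the sleeve and the prongs. I did not measure the thermometer and the cream tube again; no move went near them.

**Height mismatch:** The reported TCP height disagreed with the cameras: the real fingertips stood about 34 mm higher. My first attempt to close on the tab therefore missed it. I measured the offset by pressing lightly on the tab (up to 55 N at the fingertips, below the 120 N wrist limit) and corrected for it from then on.

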